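# Key and mount the drive gear

## Task

First take the brass key out of its grey block and drop it, standing, into the slot of the upright shaft on the blue-footed drive unit so that it sinks fully to the bottom of the slot. Then set the gear, boss upwards, over the shaft, feel for the key with light pressure while turning the gear (never force it), and slide it down over the key until it sits fully home on the shaft's shoulder; let go. Leave the bottle, the tin and the jar where they stand.

Things in the scene. Friction and masses are not known exactly. Their poses are not given: they have to be found in the camera images.
- key_mid (a point): Centre of the loose brass key, a bar 11 (its x) x 8 (its y) x 44 mm (its z, upright), foot chamfered 1.2 mm, 28 g. It starts standing in the middle pocket of the key block, its upper 28 mm free. Grip it across the 8 mm sides (along its y) by the topmost 10 mm, because the rest must enter the slot.
- key_block: Fixed grey block 50 (x) x 66 (y) x 22 mm high with three pockets 16 mm deep in a row along its y (21 mm apart), the key standing loosely (1.5 mm play each side) in the middle one; origin at the centre of its underside.
- shaft_top (a point): Fixed drive unit with a blue foot 84 x 84 x 12 mm: point on the axis of its upright shaft, at the shaft's top, 66 mm above the desk; x points from the axis to the open side of the slot, z up. Shaft 24 mm diameter. The slot is 9.6 mm wide, begins 4.7 mm from the axis and is open at the top and outwards; its mouth is chamfered 2 mm.
- shoulder (a point): Point on the shaft's axis at the top of the shoulder (42 mm diameter) on which the gear finally sits, 36 mm above the desk, 30 mm below the shaft's top; axes as shaft_top. Here the slot goes on downwards as a closed pocket, from 4.7 to 17.3 mm from the axis, 20 mm deep, its outer edge chamfered 2 mm.
- key_home (a point): Where the key's centre is when it stands on the pocket's bottom: 11 mm from the axis, 28 mm below the shaft's top; axes as shaft_top, the key's x along this x (either way round). The key's top is then 6 mm below the shaft's top. A key released when its foot is 3 mm or more inside the pocket (its top 11 mm or less above the shaft's top) drops home by its weight.
- gear_mid (a point): The gear (starts on the desk, boss up, 0.35 kg): point on its axis, half-way up, 17 mm above its underside; z up the axis, x towards the red dot. Steel hub 48 mm diameter, 34 mm high; brass toothed ring 66 mm diameter round its lowest 11 mm, so grip the round boss above the ring, from any side. Home, this point is 13 mm below the shaft's top.
- gear_bore (a point): Centre of the gear's underside. The through bore is 26 mm wide, with one sharp-edged keyway 9.5 mm wide that reaches 18.4 mm from the axis; the bore's lower edge is chamfered 1.5 mm. Lowered over the shaft (centred within about 1.5 mm), the underside goes 6 mm below the shaft's top, then rests on the key until the keyway is turned over the key (within 0.08 rad); then it slides 24 mm down to the shoulder.
- red_dot (a point): Red dot on top of the brass ring, 27 mm from the gear's axis, 11 mm above its underside. The ring is only clamped on the hub by friction (slips at 0.3 N m), so it does not show the keyway: that lies anywhere from 0.3 to 1.7 rad clockwise of the dot (seen from above), differently each time, and must be seen from above or found by feel.
- bench_vice: Dark blue bench vice fixed to the desk between the work places, about 100 x 92 mm and 92 mm high, with a screw handle towards one side; origin at the centre of its underside. Only an obstacle: carry things over it with plenty of height to spare.
- bottle_1: Bystander: amber dropper bottle, loose, origin at the centre of its underside; leave it alone.
- polish_tin: Bystander: round polish tin with a red lid, loose, origin at the centre of its underside; leave it alone.
- blank_jar: Bystander: small clear jar with a black lid, loose, origin at the centre of its underside; leave it alone.
Things that resemble listed ones, but are neither listed nor needed, are in the scene too. What is shaped like the part that bears gear_mid but purple is not meant.

How it is judged (in metres and radians):
On the way:
1. the key stands released at the bottom of the slot while the gear is still away from the shaft (horizontal distance between key_mid and key_home below 0.003 m and z of key_mid in the frame of key_home below 0.003 m and angle between key_mid's own z axis and vertical below 0.1 rad and horizontal distance between gear_mid and shaft_top above 0.07 m and contact force between the fingers and key below 0.1 N), for 0.2 s.
At the end, for the whole second after the job is handed in: The key stands at the bottom of the slot (within 3 mm, upright within 0.1 rad) and the gear sits over it on the shoulder (within 1.7 mm of fully home, within 3 mm of the shaft axis, level within 0.06 rad), both at rest (horizontal distance between key_mid and key_home below 0.003 m and z of key_mid in the frame of key_home below 0.003 m and angle between key_mid's own z axis and vertical below 0.1 rad and z of gear_mid in the frame of shaft_top below -0.0113 m and horizontal distance between gear_mid and shaft_top below 0.003 m and angle between gear_mid's own z axis and vertical below 0.06 rad and linear speed of each of hub, key below 0.01 m/s); the robot touches nothing.
It fails at once if the gear is forced against the key (over 50 N) or the drive unit (over 60 N) (contact force between hub and key above 50 N or contact force between hub and gear_unit above 60 N).
It fails at once if the key is forced against the drive unit (over 60 N) before the gear goes on (contact force between key and gear_unit above 60 N and horizontal distance between gear_mid and shaft_top above 0.07 m).
It fails at once if the bottle, the tin or the jar is moved by more than 25 mm (distance of any of bottle_1, polish_tin, blank_jar from where it was at the start of the episode above 0.025 m).
It also fails if it takes over 72 s, if anything falls off the work surface, if the arm or the gripper's body presses on something with over 40 N, if the wrist force passes 120 N, or if a joint passes its speed limit or range.

## Robot

A 6-joint arm with a two-finger parallel gripper is mounted at the origin on the work surface; the furniture and walls round the work are solid. World frame = base frame: x ahead of the robot, y to its left, z up, the work surface at z = 0. Lengths are in m, angles in degrees, forces in N, time in s.
With the tool pointing down it reaches from about 0.375 to 0.9 m from the base axis. Payload 3.1 kg.
Tool frame: the origin (TCP) lies on the centre line of the jaws, within the pads' length; the fingertips stand 8 mm ahead of it and the grasp point (between the pads) lies 11 mm behind it (bot.tip_extent is the distance from the TCP to the fingertips, in m); z points along the fingers, y is the line along which they close (so a half turn about z gives the same grasp; the last joint's range is limited). The gripper opens to 87 mm and grips with 3 to 60 N. Pads are 19 mm wide; open, the fingers measure 117 mm over their backs; the gripper's body (75 mm by 190 mm) begins 51 mm behind the grasp point.
Start: joints at [-80.071, 30.224, 82.088, -0, 67.689, -10.227], TCP at [0.215, -0.587, 0.231] pointing down, gripper open.
Joint ranges: [-176.69, 176.69], [-43.24, 126.21], [12.49, 139.97], [-82, 262], [0, 151.66], [-163.58, 163.58]. Speed limits (degrees/s): [159.86, 159.86, 180, 180, 180, 180].

## Interface

Orientations are given as a 3x3 rotation matrix whose columns are the frame's x, y, z axes.
In Python, from rig import bot, vision, workorder gives the robot as it stands.
- The arm moves only by the shell command python3 -m handwheel 'ROWS'. ROWS is JSON, a list of rows, each an object with "delta_rot": the turn, a rotation vector about the tool's x, y, z in rad, a list of three; "xyz": the shift along the tool's x, y, z in mm, a list of three; "hand": the closure, from -1 (fully open) to 1 (shut). A call has exactly 5 rows; each row is the pose to reach, as a shift and turn from the pose commanded when the call began, along the tool's axes at that moment; what a row does not reach only later rows make up. A row lasts 1/8 s, in which the tool goes at most 62.5 mm and 10.7 degrees, less where a joint would pass 70% of its speed; a pose out of reach is approached as far as the arm can. A call with a gripper value outside its range is refused whole. The fingers move at their own pace and stop on an object; the grip force is fixed at half the most. Time passes only in rows, so rows that repeat a pose let the fingers close, or fill a call up. It gives the time, the measured TCP pose, the force, the opening and the grip force at its end, in the units of the state.
- bot.read_state(): the state, without advancing time (a new reading comes with each control period).
- vision.capture(name): name is "scene" or "top" or "wrist"; returns the picture (420x560x3 uint8, red, green, blue); there is no depth.
- vision.camera_model(name): a dict with "camera_matrix" (3x3 intrinsics, pixels), "camera_from_world" (4x4, takes a point from world to camera coordinates). Camera axes: x right, y up, looking along -z (the intrinsics and any distortion apply to the point x, -y, -z); pixel columns grow to the right and rows downward; lengths in m; the calibration is good to about 2 mm. A picture is of the moment at which its call begins: read the wrist's pose just before it. camera_model takes no time and is no camera call; for the wrist camera it gives the pose at the moment of the call.
- workorder.hand_in(): hands the job in; it is judged then, once.
The state is a dict: "time_s": time; "joint_positions": joint angles; "qvel": joint speeds; "tau": joint torques, N m; "position": TCP position; "tcp_rot": TCP orientation; "force": force on the tool from outside, world axes, zero at the start; "moment": the same for the moment, N m; "opening": opening from 0.0 (shut) to 1.0 (fully open); "grasp_force": force on a finger pad.
Only numpy, scipy, OpenCV 4.12 (cv2) and the standard library are available. Lean on these libraries where they do the work, as an engineer would, in place of code of your own. Each camera call takes 0.05 s, during which the arm holds its last target. There are 200 camera calls.

## Working session

There is one attempt and no reset: what is moved stays moved. The work goes in short steps, Python scripts to look and compute and a shell command to move; the robot and the scene stay as the last step left them, time stands still between calls to the robot, and variables do not carry over. Pictures are saved under pics/ and viewed, at most 10 in all, crops included, and the job is handed in when it is done.

```bash
mkdir -p pics; ls; python3 - <<'E'
from rig import bot, vision
import cv2, numpy as np
s=bot.read_state(); print(s)
a=vision.capture("scene"); b=vision.capture("top")
for n,i in (("scene",a),("top",b)):
    np.save(f"pics/{n}0.npy",i); cv2.imwrite(f"pics/{n}0.png",cv2.resize(i[...,::-1],(784,588),interpolation=cv2.INTER_CUBIC))
    m=vision.camera_model(n); print(n,m)
E
```

```text
pics
{'time_s': 0.0, 'joint_positions': array([-8.00701089e+01,  3.02783961e+01,  8.21595143e+01, -1.32117714e-03,
        6.76872361e+01, -1.02272802e+01]), 'qvel': array([ 0.00974443,  0.02369968, -0.05813059,  0.0857607 , -0.01169951,
       -0.04732531]), 'tau': array([-6.10675725e-04, -4.40043318e+01, -1.76591170e+01,  6.31235749e-02,
        5.82262699e-02, -1.49831048e-04]), 'position': array([ 0.21526558, -0.58597414,  0.22956036]), 'tcp_rot': array([[ 9.38747920e-01,  3.44604388e-01, -3.97665648e-04],
       [ 3.44604422e-01, -9.38745535e-01,  2.14781722e-03],
       [ 3.66840386e-04, -2.15329628e-03, -9.99997614e-01]]), 'force': array([ 0.02198494, -0.41403597, -0.74105478]), 'moment': array([ 0.01441818,  0.00377818, -0.02483062]), 'grasp_force': 0.0, 'opening': 0.9997407155425414}
scene {'camera_matrix': array([[479.97010554,   0.        , 283.41929452],
       [  0.        , 479.97010554, 203.32089383],
       [  0.        ,   0.        ,   1.        ]]), 'camera_from_world': array([[-0.82596092, -0.56371738,  0.00335875,  0.48181542],
       [ 0.3954918 , -0.57520978,  0.71604465, -0.20070123],
       [-0.40171483,  0.59275325,  0.6980464 , -0.84117364],
       [ 0.        ,  0.        ,  0.        ,  1.        ]])}
top {'camera_matrix': array([[418.47510016,   0.        , 281.82440165],
       [  0.        , 418.47510016, 211.78199231],
       [  0.        ,   0.        ,   1.        ]]), 'camera_from_world': array([[ 0.0160607 , -0.99973185,  0.01668204,  0.05887311],
       [ 0.98602859,  0.01860275,  0.16553415, -0.53170209],
       [-0.1658001 ,  0.01379037,  0.98606296, -0.96017764],
       [ 0.        ,  0.        ,  0.        ,  1.        ]])}
```

View pics/scene0.png

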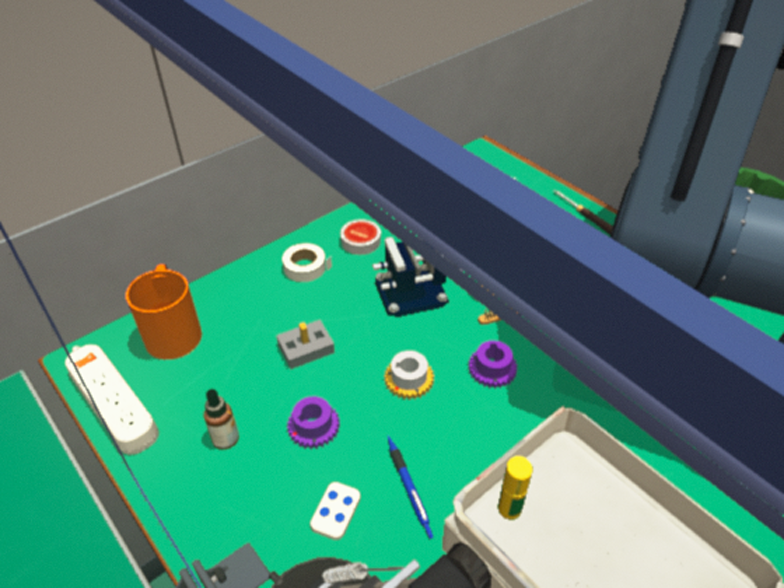

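View pics/top0.png

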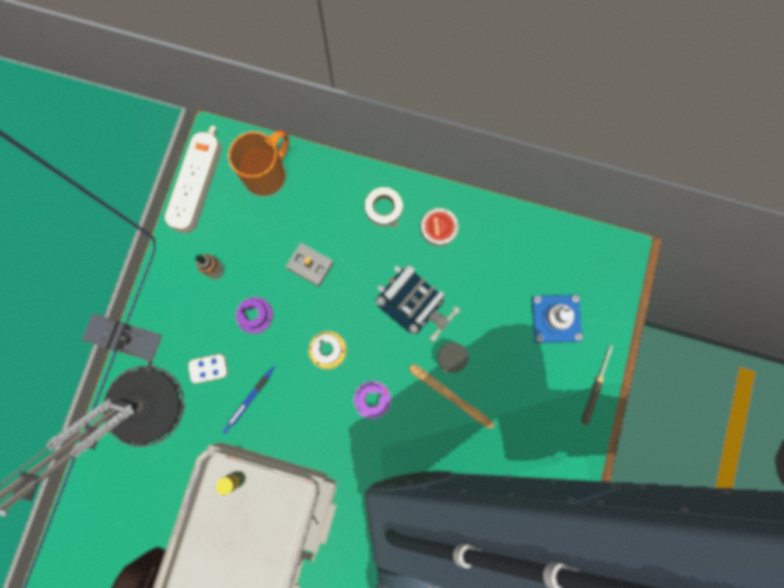

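The top view (784 px wide) shows the key block at (310,262) with the key at (308,262), the blue-footed drive unit at (557,317) and the vice at (412,297). There are three gear-shaped things: purple (254,315), purple (372,399), and steel with a brass ring at (327,350). The steel and brass one fits the description. Next I'll measure, and confirm with one enlarged composite.

```bash
cat > h.py <<'E'
from rig import bot, vision
import cv2, numpy as np
def ray(m,u,v):
    K=m["camera_matrix"];T=m["camera_from_world"]
    d=np.linalg.inv(K)@[u,v,1]; d=np.array([d[0],-d[1],-d[2]])
    R=T[:3,:3]; return -R.T@T[:3,3], R.T@d
def toplane(m,u,v,z):
    o,d=ray(m,u,v); return o+d*(z-o[2])/d[2]
def proj(m,p):
    q=m["camera_from_world"]@np.append(p,1); K=m["camera_matrix"]
    w=K@[q[0],-q[1],-q[2]]; return w[:2]/w[2]
def tool(p,s=None):
    """shift in tool axes mm from current TCP to p"""
    s=s or bot.read_state(); return 1e3*s["tcp_rot"].T@(np.asarray(p)-s["position"])
E
python3 - <<'E'
from h import *
i=np.load("pics/top0.npy"); m=vision.camera_model("top")
for n,u,v,z in (("key",308,262,.050),("block",310,262,.022),("gear",327,349,.034),("shaft",562,316,.066),("vice",410,297,.09),("bottle",205,262,.07),("tin",440,226,.03)):
    print(n,toplane(m,u/1.4,v/1.4,z).round(4))
cs=[cv2.resize(i[v-25:v+25,u-32:u+33],(390,300),interpolation=cv2.INTER_CUBIC) for u,v in ((221,188),(233,249),(400,226),(295,212))]
cv2.imwrite("pics/crop1.png",np.vstack([np.hstack(cs[:2]),np.hstack(cs[2:])])[...,::-1])
E
```

```text
key [0.5868 0.2177 0.05  ]
block [0.5932 0.218  0.022 ]
gear [0.4395 0.1815 0.034 ]
shaft [ 0.499  -0.2124  0.066 ]
vice [0.5225 0.0435 0.09  ]
bottle [0.5788 0.3871 0.07  ]
tin [ 0.6614 -0.0107  0.03  ]
```

View pics/crop1.png

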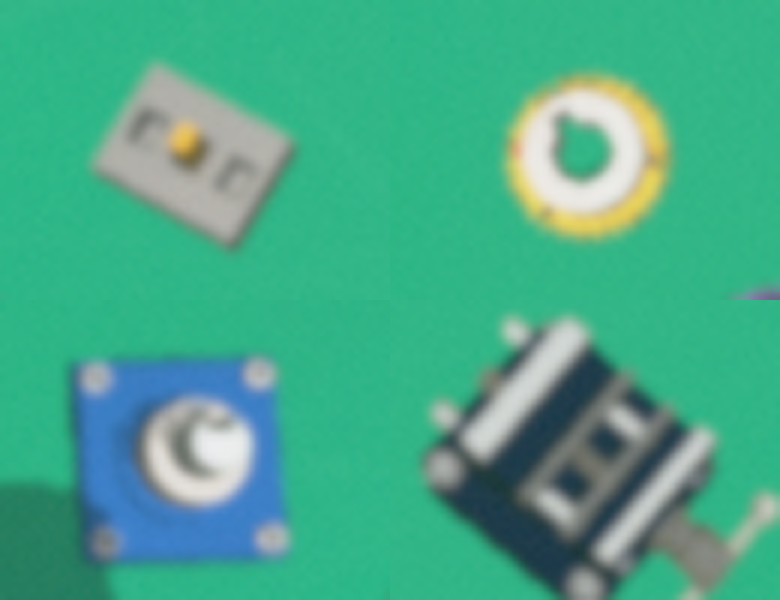

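The crops confirm the steel/brass gear. Its red dot is on the left at crop px (517,150) and its keyway is at the upper left, (563,120). The drive unit's slot opens to image left. Next: wrist camera geometry, to plan close looks.

```bash
python3 - <<'E'
from h import *
s=bot.read_state(); m=vision.camera_model("wrist"); T=m["camera_from_world"]; R=T[:3,:3]
c=-R.T@T[:3,3]; print("cam in tool mm",tool(c,s).round(1),"axis in tool",(s["tcp_rot"].T@(-R.T[:,2])).round(3)); print("cam x in tool",(s["tcp_rot"].T@R.T[:,0]).round(3)); print(m["camera_matrix"])
print("to above shaft",tool([.5,-.21,.28]).round(0))
E
```

```text
cam in tool mm [  80.     0.7 -153.2] axis in tool [-0.29   0.001  0.957]
cam x in tool [ 0.001  1.    -0.   ]
[[320.39615689   0.         279.04262332]
 [  0.         320.39615689 218.99892916]
 [  0.           0.           1.        ]]
to above shaft [ 397. -255.  -50.]
```

```bash
python3 -m handwheel '[{"xyz":[55,-27,5],"delta_rot":[0,0,-0.18],"hand":-1},{"xyz":[110,-54,10],"delta_rot":[0,0,-0.36],"hand":-1},{"xyz":[165,-81,15],"delta_rot":[0,0,-0.54],"hand":-1},{"xyz":[220,-108,20],"delta_rot":[0,0,-0.72],"hand":-1},{"xyz":[275,-135,25],"delta_rot":[0,0,-0.9],"hand":-1}]'; python3 - <<'E'
from h import *
from scipy.spatial.transform import Rotation as Ro
s=bot.read_state(); print(s["joint_positions"].round(1))
t=np.array([[0,1,0],[1,0,0],[0,0,-1.]]).T
print(tool([.5,-.29,.2]).round(1), Ro.from_matrix(s["tcp_rot"].T@t).as_rotvec().round(3))
E
```

```text
time_s: 0.72
position: [0.428, -0.3636, 0.2051]
tcp_rot: [[0.308, 0.951, -0.0], [0.951, -0.308, 0.0], [0.0, -0.0, -1.0]]
force: [0.8, 0.3, 0.3]
opening: 1.002
grasp_force: 0.0
[-51.7  27.2  92.8   0.   60.  -33.8]
[92.2 45.8  5.1] [-0.    -0.    -0.313]
```

```bash
python3 -m handwheel '[{"xyz":[46,23,2],"delta_rot":[0,0,-0.15],"hand":-1},{"xyz":[92,46,5],"delta_rot":[0,0,-0.313],"hand":-1},{"xyz":[92,46,5],"delta_rot":[0,0,-0.313],"hand":-1},{"xyz":[92,46,5],"delta_rot":[0,0,-0.313],"hand":-1},{"xyz":[92,46,5],"delta_rot":[0,0,-0.313],"hand":-1}]'; python3 - <<'E'
from h import *
m=vision.camera_model("wrist"); i=vision.capture("wrist"); np.save("pics/w1.npy",i); np.savez("pics/w1m.npz",**m)
u,v=proj(m,[.499,-.2124,.066]); print(u,v)
u,v=int(u),int(v); c=i[max(v-90,0):v+90,max(0,u-120):u+120]; print(max(v-90,0),max(0,u-120),c.shape)
cv2.imwrite("pics/w1.png",cv2.resize(c,None,fx=3.3,fy=3.3,interpolation=cv2.INTER_CUBIC)[...,::-1])
E
```

```text
time_s: 1.35
position: [0.4987, -0.2934, 0.2005]
tcp_rot: [[0.008, 1.0, -0.0], [1.0, -0.008, -0.0], [-0.0, -0.0, -1.0]]
force: [-0.5, -0.4, 0.1]
opening: 0.996
grasp_force: 0.0
278.13854279308686 119.66259820640687
29 158 (180, 240, 3)
```

View pics/w1.png

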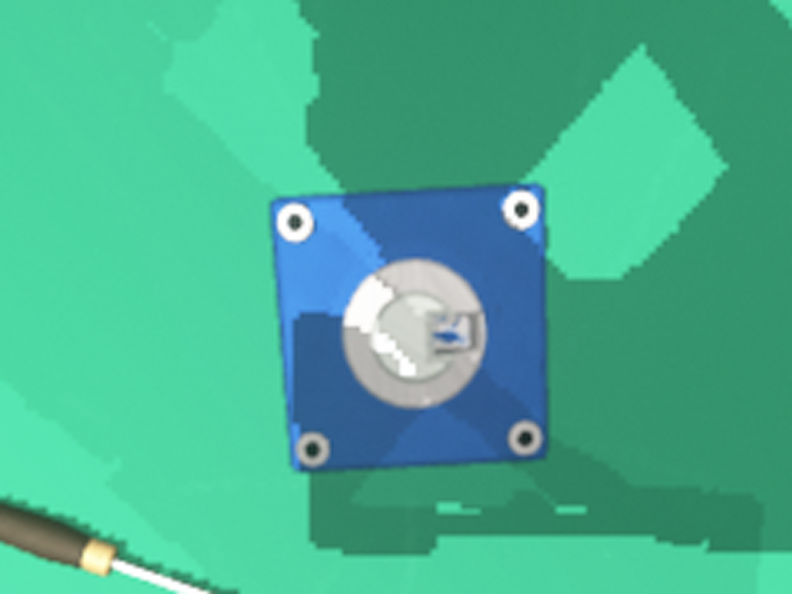

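The wrist view shows the shoulder disc centred at crop px (415,333). The slot is on the right at about (432–477, 312–353), so it opens towards world +x. The foot screws are at (295,222), (521,210), (525,439) and (313,450).

```bash
python3 - <<'E'
from h import *
i=np.load("pics/w1.npy"); m=dict(np.load("pics/w1m.npz"))
hsv=cv2.cvtColor(i,cv2.COLOR_RGB2HSV)
f=lambda u,v,z: toplane(m,158+u/3.3,29+v/3.3,z)
P=np.array([f(u,v,.014) for u,v in ((295,222),(521,210),(525,439),(313,450))]); print(P.round(4),P.mean(0).round(4))
d=P[1]-P[0]+P[2]-P[3]; print("foot angle of image-right edges",np.degrees(np.arctan2(d[1],d[0])))
d=P[0]-P[3]+P[1]-P[2]; print(" other",np.degrees(np.arctan2(d[1],d[0])))
blue=cv2.inRange(hsv,(100,80,40),(130,255,255))
M=255-blue; n,l,st,c=cv2.connectedComponentsWithStats(M[100:165,255:315])
k=l[30,23]; mk=(l==k).astype(np.uint8); mk=cv2.morphologyEx(mk,cv2.MORPH_CLOSE,np.ones((9,9)))
cn=max(cv2.findContours(mk,0,1)[0],key=cv2.contourArea); (e,ax,an)=cv2.fitEllipse(cn); print(e,ax)
print("shoulder",toplane(m,255+e[0],100+e[1],.036).round(4), "shaft top view",f(413,336,.066).round(4))
S=[f(432,312,.066),f(432,353,.066),f(476,312,.036),f(476,353,.036)]; print(np.round(S,4))
d=(S[2]+S[3]-S[0]-S[1])/2;print("slot ang",np.degrees(np.arctan2(d[1],d[0])))
E
```

```text
[[ 0.4685 -0.1897  0.014 ]
 [ 0.5364 -0.1868  0.014 ]
 [ 0.5394 -0.2549  0.014 ]
 [ 0.4718 -0.2579  0.014 ]] [ 0.504  -0.2223  0.014 ]
foot angle of image-right edges 2.4902533908987903
 other 92.67632369673984
(28.072933197021484, 29.651878356933594) (42.74415969848633, 44.60055160522461)
shoulder [ 0.5035 -0.2213  0.036 ] shaft top view [ 0.5033 -0.2217  0.066 ]
[[ 0.5082 -0.2157  0.066 ]
 [ 0.5083 -0.226   0.066 ]
 [ 0.5218 -0.2159  0.036 ]
 [ 0.5219 -0.2273  0.036 ]]
slot ang -3.239024855102347
```

```bash
python3 -m handwheel '[{"xyz":[58,14,0],"delta_rot":[0,0,-0.12],"hand":-1},{"xyz":[116,28,0],"delta_rot":[0,0,-0.24],"hand":-1},{"xyz":[174,42,0],"delta_rot":[0,0,-0.36],"hand":-1},{"xyz":[232,56,0],"delta_rot":[0,0,-0.48],"hand":-1},{"xyz":[290,70,0],"delta_rot":[0,0,-0.6],"hand":-1}]' >/dev/null; python3 - <<'E'
from h import *
from scipy.spatial.transform import Rotation as Ro
s=bot.read_state(); print(s["position"],s["joint_positions"].round(1))
p=np.radians(151);c,n=np.cos(p),np.sin(p)
t=np.array([[c,n,0],[n,-c,0],[0,0,-1.]])
print(tool([.622,.199,.16]).round(1), Ro.from_matrix(s["tcp_rot"].T@t).as_rotvec().round(3))
E
```

```text
[ 0.57164298 -0.00232469  0.2008365 ] [-11.4  28.2  91.7  -0.   60.1 -45.5]
[138.5 154.6  40.8] [ 0.     0.001 -0.469]
```

```bash
python3 -m handwheel '[{"xyz":[40,44,10],"delta_rot":[0,0,-0.12],"hand":-1},{"xyz":[80,88,20],"delta_rot":[0,0,-0.24],"hand":-1},{"xyz":[120,132,30],"delta_rot":[0,0,-0.36],"hand":-1},{"xyz":[138,154,40],"delta_rot":[0,0,-0.469],"hand":-1},{"xyz":[138,154,40],"delta_rot":[0,0,-0.469],"hand":-1}]'; python3 - <<'E'
from h import *
m=vision.camera_model("wrist"); i=vision.capture("wrist"); np.save("pics/w2.npy",i); np.savez("pics/w2m.npz",**m)
u,v=proj(m,[.59,.218,.03]).astype(int); a,b=max(v-75,0),max(0,u-100); c=i[a:v+75,b:u+100]; print(a,b,c.shape)
cv2.imwrite("pics/w2.png",cv2.resize(c,None,fx=4,fy=4,interpolation=cv2.INTER_CUBIC)[...,::-1])
E
```

```text
time_s: 2.65
position: [0.6215, 0.1987, 0.1595]
tcp_rot: [[-0.874, 0.485, -0.001], [0.485, 0.874, -0.0], [0.001, -0.001, -1.0]]
force: [-0.6, 0.0, 0.1]
opening: 0.999
grasp_force: 0.0
96 181 (150, 200, 3)
```

View pics/w2.png

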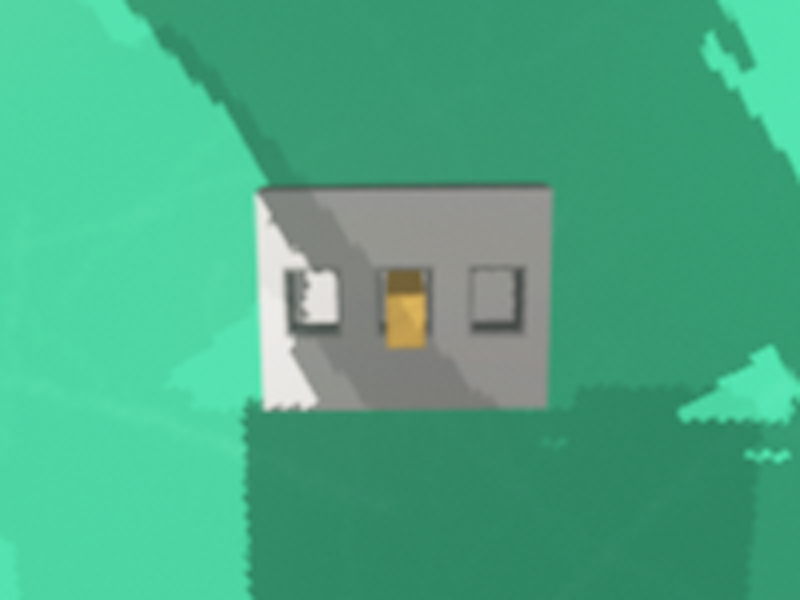

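The key's top face is at crop px (387–425, 294–347) with centre (406,320). The block is aligned with the tool: its pockets are level at x=313, 405 and 498.

```bash
python3 - <<'E'
from h import *
m=dict(np.load("pics/w2m.npz")); f=lambda u,v,z: toplane(m,181+u/4,96+v/4,z)
k=f(406,320,.05); print("key",k, tool(k))
b=np.array([f(u,v,.022) for u,v in ((262,190),(551,187),(547,408),(265,408))]); print("block",b.mean(0), np.linalg.norm(b[0]-b[1]),np.linalg.norm(b[0]-b[3]))
for a,c in ((0,1),(3,2)):
  d=bot.read_state()["tcp_rot"].T@(b[c]-b[a]); print("tilt in tool, deg from y", np.degrees(np.arctan2(d[0],d[1])))
s=np.array([f(387,320,.05),f(425,320,.05),f(406,294,.05),f(406,347,.05)]); print(np.linalg.norm(s[0]-s[1]),np.linalg.norm(s[2]-s[3]))
mt=vision.camera_model("top"); print("top cam check", toplane(mt,(221-32)+185/6,(188-25)+132/6,.05))
E
```

```text
key [0.59077649 0.21855781 0.05      ] [ 37.15296866   3.71678334 110.03611606]
block [0.59104308 0.21874208 0.022     ] 0.06391992148236585 0.04940574988810674
tilt in tool, deg from y 0.7660992166961976
tilt in tool, deg from y 0.20165060624896858
0.007820449461430517 0.010951075266518293
top cam check [0.59202008 0.21830156 0.05      ]
```

```bash
python3 -m handwheel '[{"xyz":[30,3,40],"delta_rot":[0,0,0],"hand":-1},{"xyz":[37,3.7,80],"delta_rot":[0,0,0],"hand":-0.3},{"xyz":[37,3.7,111],"delta_rot":[0,0,0],"hand":0.2},{"xyz":[37,3.7,111],"delta_rot":[0,0,0],"hand":1},{"xyz":[37,3.7,111],"delta_rot":[0,0,0],"hand":1}]'; python3 -m handwheel '[{"xyz":[0,0,0],"delta_rot":[0,0,0],"hand":1},{"xyz":[0,0,0],"delta_rot":[0,0,0],"hand":1},{"xyz":[0,0,0],"delta_rot":[0,0,0],"hand":1},{"xyz":[0,0,0],"delta_rot":[0,0,0],"hand":1},{"xyz":[0,0,0],"delta_rot":[0,0,0],"hand":1}]'
```

```text
time_s: 3.32
position: [0.5925, 0.2179, 0.051]
tcp_rot: [[-0.873, 0.488, 0.002], [0.488, 0.873, 0.0], [-0.002, 0.001, -1.0]]
force: [0.2, 0.3, 0.6]
opening: 0.629
grasp_force: 0.0
time_s: 3.95
position: [0.5911, 0.2192, 0.0496]
tcp_rot: [[-0.874, 0.486, -0.0], [0.486, 0.874, 0.0], [0.0, -0.0, -1.0]]
force: [0.6, 0.4, 1.4]
opening: 0.084
grasp_force: 30.0
```

```bash
python3 -m handwheel '[{"xyz":[0,0,-30],"delta_rot":[0,0,0],"hand":1},{"xyz":[0,0,-75],"delta_rot":[0,0,0],"hand":1},{"xyz":[0,0,-120],"delta_rot":[0,0,0],"hand":1},{"xyz":[-14,-38,-150],"delta_rot":[0,0,-0.05],"hand":1},{"xyz":[-32,-92,-150],"delta_rot":[0,0,-0.15],"hand":1}]'; python3 - <<'E'
from h import *
from scipy.spatial.transform import Rotation as Ro
s=bot.read_state(); print(s["joint_positions"].round(1))
p=np.radians(181.5);c,n=np.cos(p),np.sin(p)
t=np.array([[c,n,0],[n,-c,0],[0,0,-1.]])
print(tool([.5145,-.2213,.2]).round(1), Ro.from_matrix(s["tcp_rot"].T@t).as_rotvec().round(3))
E
```

```text
time_s: 4.58
position: [0.5766, 0.1234, 0.2027]
tcp_rot: [[-0.939, 0.344, 0.008], [0.344, 0.939, 0.0], [-0.007, 0.003, -1.0]]
force: [0.9, -0.6, -0.8]
opening: 0.079
grasp_force: 30.0
[  1.2  29.2  89.3  -0.   61.  -68.6]
[ -60.4 -345.     2.1] [ 0.001  0.008 -0.378]
```

```bash
python3 -m handwheel '[{"xyz":[-10,-56,0],"delta_rot":[0,0,-0.07],"hand":1},{"xyz":[-20,-112,0],"delta_rot":[0,0,-0.14],"hand":1},{"xyz":[-30,-168,0],"delta_rot":[0,0,-0.22],"hand":1},{"xyz":[-40,-224,0],"delta_rot":[0,0,-0.3],"hand":1},{"xyz":[-50,-280,0],"delta_rot":[0,0,-0.36],"hand":1}]'>/dev/null; python3 - <<'E'
from h import *
from scipy.spatial.transform import Rotation as Ro
s=bot.read_state(); print(s["time_s"],s["position"])
p=np.radians(181.5);c,n=np.cos(p),np.sin(p)
t=np.array([[c,n,0],[n,-c,0],[0,0,-1.]])
print(tool([.5145,-.2213,.13]).round(1), Ro.from_matrix(s["tcp_rot"].T@t).as_rotvec().round(3))
E
```

```text
5.2 [ 0.52258034 -0.15828352  0.19956266]
[  8.4 -63.   69.6] [ 0.     0.    -0.022]
```

```bash
python3 -m handwheel '[{"xyz":[4,-40,10],"delta_rot":[0,0,-0.01],"hand":1},{"xyz":[8.4,-63,40],"delta_rot":[0,0,-0.022],"hand":1},{"xyz":[8.4,-63,69.6],"delta_rot":[0,0,-0.022],"hand":1},{"xyz":[8.4,-63,69.6],"delta_rot":[0,0,-0.022],"hand":1},{"xyz":[8.4,-63,69.6],"delta_rot":[0,0,-0.022],"hand":1}]'; python3 - <<'E'
from h import *
m=vision.camera_model("wrist"); i=vision.capture("wrist"); np.save("pics/w3.npy",i); np.savez("pics/w3m.npz",**m)
u,v=proj(m,[.505,-.2213,.066]).astype(int); a,b=max(v-75,0),max(0,u-100); c=i[a:v+75,b:u+100]; print(a,b,c.shape)
cv2.imwrite("pics/w3.png",cv2.resize(c,None,fx=4,fy=4,interpolation=cv2.INTER_CUBIC)[...,::-1])
E
```

```text
time_s: 5.82
position: [0.5154, -0.2196, 0.1306]
tcp_rot: [[-1.0, -0.025, 0.001], [-0.025, 1.0, -0.0], [-0.001, -0.001, -1.0]]
force: [-0.9, 0.2, 0.6]
opening: 0.083
grasp_force: 30.0
147 177 (150, 200, 3)
```

View pics/w3.png

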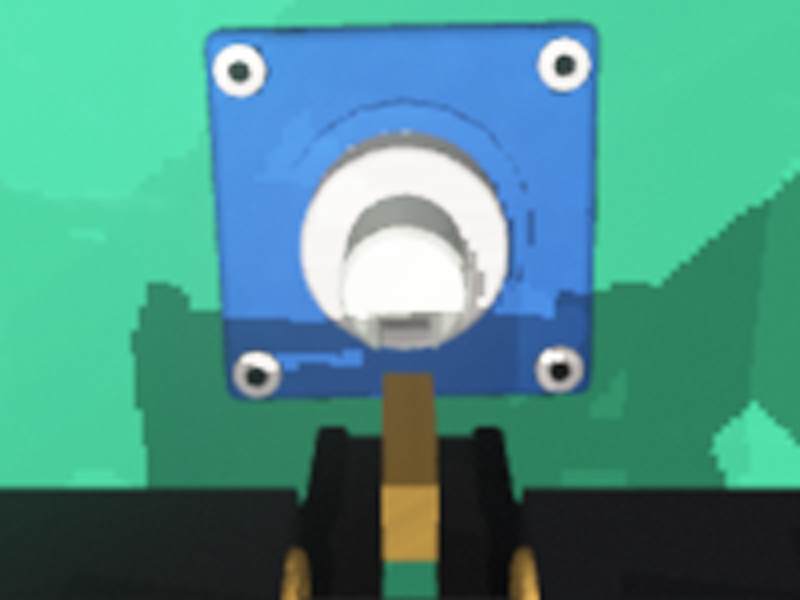

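The key hangs straight. Its foot edge is at crop px (383–434, 373), the slot is at (380–432, 318), the shoulder disc is centred near (405,248), and the screws are at (239,71), (565,65), (559,371) and (256,376).

```bash
python3 - <<'E'
from h import *
s=bot.read_state()
m=dict(np.load("pics/w3m.npz")); f=lambda u,v,z: toplane(m,177+u/4,147+v/4,z)
P=np.array([f(u,v,.014) for u,v in ((239,71),(565,65),(559,371),(256,376))]); print("screws",P.mean(0).round(4))
d=P[0]-P[1]+P[3]-P[2]; print(np.degrees(np.arctan2(d[1],d[0])))
print("shaft l/r/back edge at top", f(342,283,.066),f(467,283,.066),f(405,226,.066))
print("shoulder l/r",f(302,248,.036),f(509,248,.036))
zb=.1306-.0436
a,b=f(383,373,zb),f(434,373,zb); print("key foot face",a,b, "key centre", (a+b)/2+[.0055+0,0,0],"face w",np.linalg.norm(a-b))
t=f(383,486,zb+.044),f(437,486,zb+.044); print("key top edge",t)
print("slot",f(380,322,.066),f(432,322,.066)); print("tcp",s["position"])
E
```

```text
screws [ 0.5039 -0.2213  0.014 ]
-87.47031987182451
shaft l/r/back edge at top [ 0.50153743 -0.23234141  0.066     ] [ 0.5009553  -0.21018566  0.066     ] [ 0.49084144 -0.22143681  0.066     ]
shoulder l/r [ 0.50341995 -0.24183996  0.036     ] [ 0.50233343 -0.20043703  0.036     ]
key foot face [ 0.51044712 -0.2244717   0.087     ] [ 0.51022716 -0.21612702  0.087     ] key centre [ 0.51583714 -0.22029936  0.087     ] face w 0.008347585009077412
key top edge (array([ 0.50961138, -0.22361356,  0.131     ]), array([ 0.50942471, -0.21656201,  0.131     ]))
slot [ 0.5086417  -0.22546292  0.066     ] [ 0.50839695 -0.2161607   0.066     ]
tcp [ 0.51573255 -0.21970105  0.13109384]
```

```bash
python3 -m handwheel '[{"xyz":[1.5,-0.7,8],"delta_rot":[0,0,0],"hand":1},{"xyz":[1.5,-0.7,15],"delta_rot":[0,0,0],"hand":1},{"xyz":[1.5,-0.7,18],"delta_rot":[0,0,0],"hand":1},{"xyz":[1.5,-0.7,21],"delta_rot":[0,0,0],"hand":1},{"xyz":[1.5,-0.7,23],"delta_rot":[0,0,0],"hand":1}]'; python3 -m handwheel '[{"xyz":[0,0,0.5],"delta_rot":[0,0,0],"hand":1},{"xyz":[0,0,1],"delta_rot":[0,0,0],"hand":1},{"xyz":[0,0,1.5],"delta_rot":[0,0,0],"hand":1},{"xyz":[0,0,2],"delta_rot":[0,0,0],"hand":1},{"xyz":[0,0,2],"delta_rot":[0,0,0],"hand":1}]'
```

```text
time_s: 6.5
position: [0.5134, -0.2204, 0.1067]
tcp_rot: [[-1.0, -0.024, -0.0], [-0.024, 1.0, 0.0], [0.0, 0.0, -1.0]]
force: [-0.4, 0.3, 0.2]
opening: 0.082
grasp_force: 30.0
time_s: 7.12
position: [0.5136, -0.2205, 0.105]
tcp_rot: [[-1.0, -0.024, 0.0], [-0.024, 1.0, -0.0], [-0.0, -0.0, -1.0]]
force: [0.8, -0.2, -0.1]
opening: 0.084
grasp_force: 30.0
```

```bash
python3 -m handwheel '[{"xyz":[0,0,5],"delta_rot":[0,0,0],"hand":1},{"xyz":[0,0,10],"delta_rot":[0,0,0],"hand":1},{"xyz":[0,0,15],"delta_rot":[0,0,0],"hand":1},{"xyz":[0,0,20],"delta_rot":[0,0,0],"hand":1},{"xyz":[0,0,22],"delta_rot":[0,0,0],"hand":1}]'; python3 -m handwheel '[{"xyz":[0,0,1],"delta_rot":[0,0,0],"hand":1},{"xyz":[0,0,2],"delta_rot":[0,0,0],"hand":1},{"xyz":[0,0,3],"delta_rot":[0,0,0],"hand":1},{"xyz":[0,0,4],"delta_rot":[0,0,0],"hand":1},{"xyz":[0,0,4],"delta_rot":[0,0,0],"hand":1}]'
```

```text
time_s: 7.75
position: [0.5137, -0.2205, 0.0826]
tcp_rot: [[-1.0, -0.024, 0.001], [-0.024, 1.0, -0.0], [-0.001, -0.0, -1.0]]
force: [2.1, -0.5, 1.2]
opening: 0.084
grasp_force: 30.0
time_s: 8.38
position: [0.5137, -0.2205, 0.079]
tcp_rot: [[-1.0, -0.024, 0.001], [-0.024, 1.0, -0.0], [-0.001, -0.0, -1.0]]
force: [2.7, -0.6, 1.4]
opening: 0.085
grasp_force: 30.0
```

```bash
python3 -m handwheel '[{"xyz":[-0.7,0,0],"delta_rot":[0,0,0],"hand":1},{"xyz":[-0.7,0,1],"delta_rot":[0,0,0],"hand":1},{"xyz":[-0.7,0,2],"delta_rot":[0,0,0],"hand":1},{"xyz":[-0.7,0,3],"delta_rot":[0,0,0],"hand":1},{"xyz":[-0.7,0,3.5],"delta_rot":[0,0,0],"hand":1}]'
```

```text
time_s: 9.0
position: [0.5139, -0.2202, 0.0753]
tcp_rot: [[-1.0, -0.024, -0.001], [-0.024, 1.0, 0.0], [0.001, 0.0, -1.0]]
force: [1.0, -1.1, 0.1]
opening: 0.082
grasp_force: 30.0
```

```bash
python3 -m handwheel '[{"xyz":[0,0,0],"delta_rot":[0,0,0],"hand":0.5},{"xyz":[0,0,0],"delta_rot":[0,0,0],"hand":0.5},{"xyz":[0,0,0],"delta_rot":[0,0,0],"hand":0.3},{"xyz":[0,0,-15],"delta_rot":[0,0,0],"hand":0},{"xyz":[0,0,-45],"delta_rot":[0,0,0],"hand":-1}]'; python3 - <<'E'
from h import *
m=vision.camera_model("wrist"); i=vision.capture("wrist"); np.save("pics/w4.npy",i); np.savez("pics/w4m.npz",**m)
u,v=proj(m,[.505,-.2213,.066]).astype(int); a,b=max(v-60,0),max(0,u-80); c=i[a:v+60,b:u+80]; print(a,b,c.shape)
cv2.imwrite("pics/w4.png",cv2.resize(c,None,fx=5,fy=5,interpolation=cv2.INTER_CUBIC)[...,::-1])
E
```

```text
time_s: 9.62
position: [0.5134, -0.2199, 0.1207]
tcp_rot: [[-1.0, -0.024, -0.002], [-0.024, 1.0, 0.002], [0.002, 0.002, -1.0]]
force: [0.2, -0.4, -0.7]
opening: 0.491
grasp_force: 0.0
170 198 (120, 160, 3)
```

View pics/w4.png

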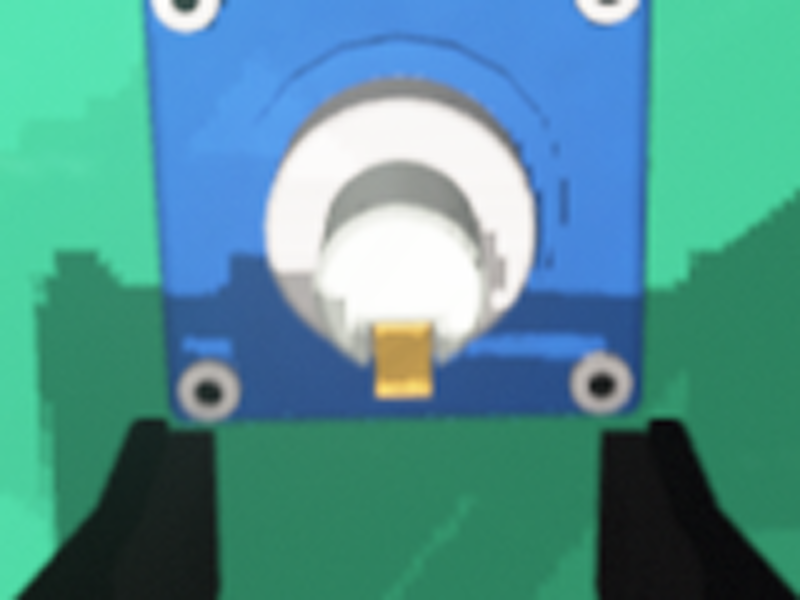

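The key stands in the slot, with its top face at crop px (373–433, 322–398). Next I'll check how deep it sits.

```bash
python3 - <<'E'
from h import *
m=dict(np.load("pics/w4m.npz")); f=lambda u,v,z: toplane(m,198+u/5,170+v/5,z)
for z in (.06,.07,.077):
    a,b,c=f(373,335,z),f(433,335,z),0
    print(z,"w",np.linalg.norm(a-b),"len",np.linalg.norm(f(403,322,z)-f(403,398,z)),"ctr",f(403,360,z))
print("shaft",f(316,280,.066),f(487,280,.066),f(400,205,.066))
s=bot.read_state(); print(s["joint_positions"].round(1), s["time_s"])
E
```

```text
0.06 w 0.008509711356979007 len 0.011552554332227615 ctr [ 0.51584138 -0.22067601  0.06      ]
0.07 w 0.008112117791931092 len 0.011012792045391212 ctr [ 0.51205364 -0.22076762  0.07      ]
0.077 w 0.007833802296397538 len 0.010634958444605764 ctr [ 0.50940223 -0.22083175  0.077     ]
shaft [ 0.50222796 -0.23288644  0.066     ] [ 0.50164409 -0.20956455  0.066     ] [ 0.49134385 -0.22168969  0.066     ]
[ -34.6   33.6   97.    -0.    49.1 -126. ] 9.675
```

```bash
python3 -m handwheel '[{"xyz":[0,0,-20],"delta_rot":[0,0,0],"hand":-1},{"xyz":[-35,0,-30],"delta_rot":[0,0,0],"hand":-1},{"xyz":[-80,0,-30],"delta_rot":[0,0,0],"hand":-1},{"xyz":[-90,0,-30],"delta_rot":[0,0,0],"hand":-1},{"xyz":[-90,0,-30],"delta_rot":[0,0,0],"hand":-1}]'; python3 - <<'E'
from h import *
m=vision.camera_model("wrist"); i=vision.capture("wrist"); np.save("pics/w5.npy",i); np.savez("pics/w5m.npz",**m)
def brass(i,m):
    h=cv2.cvtColor(i,cv2.COLOR_RGB2HSV); k=cv2.inRange(h,(12,90,90),(30,255,255)); u,v=proj(m,[.514,-.221,.06]).astype(int)
    z=np.zeros_like(k); z[v-20:v+20,u-20:u+20]=k[v-20:v+20,u-20:u+20]
    c=max(cv2.findContours(z,0,1)[0],key=cv2.contourArea); return cv2.minAreaRect(c),cv2.boundingRect(c)
r5,b5=brass(i,m); m4=dict(np.load("pics/w4m.npz")); r4,b4=brass(np.load("pics/w4.npy"),m4)
print(r5,b5,r4,b4)
for z in (.06,.065,.07,.077):
    print(z,toplane(m,*r5[0],z),toplane(m4,*r4[0],z))
u,v=proj(m,[.505,-.2213,.066]).astype(int); a,b=max(v-60,0),max(0,u-80); c=i[a:v+60,b:u+80]; print(a,b)
cv2.imwrite("pics/w5.png",cv2.resize(c,None,fx=5,fy=5,interpolation=cv2.INTER_CUBIC)[...,::-1])
E
```

```text
time_s: 10.3
position: [0.6039, -0.2179, 0.1506]
tcp_rot: [[-1.0, -0.025, -0.001], [-0.025, 1.0, 0.0], [0.001, 0.0, -1.0]]
force: [-1.5, -0.3, 1.4]
opening: 0.99
grasp_force: 0.0
((278.5, 108.0), (16.0, 11.0), 90.0) (273, 100, 12, 17) ((278.0, 241.5), (13.0, 10.0), 90.0) (273, 235, 11, 14)
0.06 [ 0.51494322 -0.22117631  0.06      ] [ 0.51547235 -0.22111267  0.06      ]
0.065 [ 0.51515043 -0.22116073  0.065     ] [ 0.5135871  -0.22114827  0.065     ]
0.07 [ 0.51535764 -0.22114515  0.07      ] [ 0.51170186 -0.22118388  0.07      ]
0.077 [ 0.51564773 -0.22112334  0.077     ] [ 0.50906251 -0.22123373  0.077     ]
32 198
```

```bash
python3 -m handwheel '[{"xyz":[15,45,-30],"delta_rot":[0,0,0.17],"hand":-1},{"xyz":[34,100,-45],"delta_rot":[0,0,0.34],"hand":-1},{"xyz":[54,155,-45],"delta_rot":[0,0,0.51],"hand":-1},{"xyz":[74,210,-45],"delta_rot":[0,0,0.68],"hand":-1},{"xyz":[93,265,-45],"delta_rot":[0,0,0.85],"hand":-1}]'>/dev/null; python3 - <<'E'
from h import *
from scipy.spatial.transform import Rotation as Ro
s=bot.read_state(); print(s["time_s"],s["position"])
p=np.radians(121);c,n=np.cos(p),np.sin(p)
t=np.array([[c,n,0],[n,-c,0],[0,0,-1.]])
print(tool([.475,.125,.19]).round(1), Ro.from_matrix(s["tcp_rot"].T@t).as_rotvec().round(3))
E
```

```text
10.975 [0.50198399 0.04557263 0.19552648]
[76.9 33.5  5.6] [-0.001 -0.001  0.197]
```

```bash
python3 -m handwheel '[{"xyz":[40,17,3],"delta_rot":[0,0,0.1],"hand":-1},{"xyz":[77,33,5],"delta_rot":[0,0,0.197],"hand":-1},{"xyz":[77,33,5],"delta_rot":[0,0,0.197],"hand":-1},{"xyz":[77,33,5],"delta_rot":[0,0,0.197],"hand":-1},{"xyz":[77,33,5],"delta_rot":[0,0,0.197],"hand":-1}]'; python3 - <<'E'
from h import *
m=vision.camera_model("wrist"); i=vision.capture("wrist"); np.save("pics/w6.npy",i); np.savez("pics/w6m.npz",**m)
u,v=proj(m,[.4395,.1815,.03]).astype(int); a,b=max(v-60,0),max(0,u-80); c=i[a:v+60,b:u+80]; print(u,v,a,b,c.shape)
cv2.imwrite("pics/w6.png",cv2.resize(c,None,fx=5,fy=5,interpolation=cv2.INTER_CUBIC)[...,::-1])
E
```

```text
time_s: 11.6
position: [0.4771, 0.1222, 0.1906]
tcp_rot: [[-0.52, 0.854, 0.0], [0.854, 0.52, -0.0], [-0.0, 0.0, -1.0]]
force: [0.7, -0.4, 0.2]
opening: 0.999
grasp_force: 0.0
277 131 71 197 (120, 160, 3)
```

View pics/w6.png

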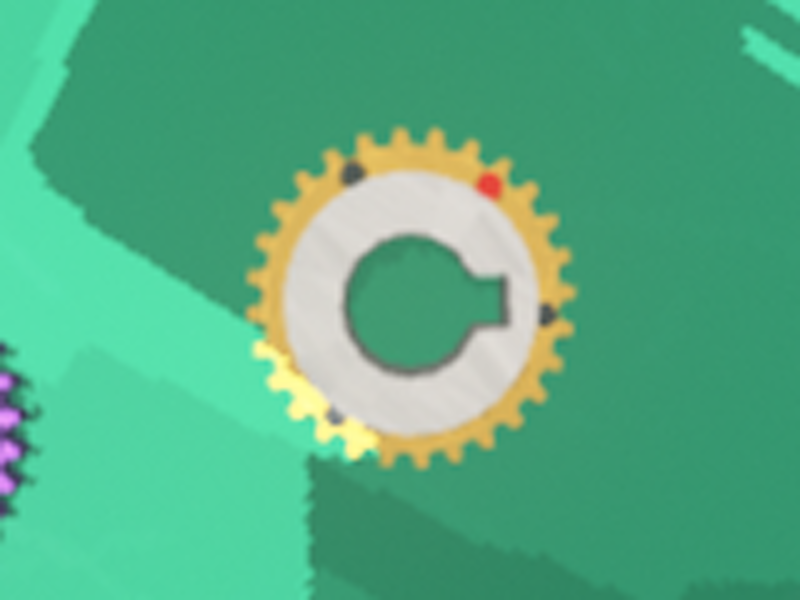

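The gear's hub top is centred at crop px (412,303) with radius about 128. The keyway ends at (507,301) and points image right. The red dot is at (489,186), so the keyway is clockwise of it, as described.

```bash
python3 - <<'E'
from h import *
m=dict(np.load("pics/w6m.npz")); f=lambda u,v,z: toplane(m,197+u/5,71+v/5,z)
i=np.load("pics/w6.npy"); h=cv2.cvtColor(i,cv2.COLOR_RGB2HSV)
k=cv2.inRange(h,(0,0,120),(180,40,255))[71:191,197:357]
c=max(cv2.findContours(k,cv2.RETR_EXTERNAL,1)[0],key=cv2.contourArea); e=cv2.fitEllipse(c); print(e)
hub=toplane(m,197+e[0][0],71+e[0][1],.034)
bore=f(410,305,.034); print("hub",hub,"bore view",bore,"tool",tool(hub))
for u,v in ((507,278),(509,325),(508,301.5)):
    d=f(u,v,.034)-hub; print(np.degrees(np.arctan2(d[1],d[0])),np.linalg.norm(d))
mt=vision.camera_model("top"); print("topcam", toplane(mt,(233-32)+(583-390)/6,(249-25)+152/6,.034))
E
```

```text
((81.68155670166016, 60.323089599609375), (49.40144729614258, 51.318382263183594), 6.565012454986572)
hub [0.44019569 0.18233913 0.034     ] bore view [0.44076673 0.18197344 0.034     ] tool [ 70.61031845  -0.41147241 156.51122425]
44.401242857542066 0.018800828495050683
18.745353821430047 0.019308795719100786
31.452884158139806 0.018578252215354932
topcam [0.43935514 0.18246838 0.034     ]
```

```bash
python3 -m handwheel '[{"xyz":[45,0,30],"delta_rot":[0,0,0],"hand":-1},{"xyz":[70.5,-0.4,75],"delta_rot":[0,0,0],"hand":-1},{"xyz":[70.5,-0.4,120],"delta_rot":[0,0,0],"hand":-1},{"xyz":[70.5,-0.4,155],"delta_rot":[0,0,0],"hand":-1},{"xyz":[70.5,-0.4,168],"delta_rot":[0,0,0],"hand":-1}]'; python3 -m handwheel '[{"xyz":[0,0,0],"delta_rot":[0,0,0],"hand":0},{"xyz":[0,0,0],"delta_rot":[0,0,0],"hand":1},{"xyz":[0,0,0],"delta_rot":[0,0,0],"hand":1},{"xyz":[0,0,0],"delta_rot":[0,0,0],"hand":1},{"xyz":[0,0,0],"delta_rot":[0,0,0],"hand":1}]'
```

```text
time_s: 12.28
position: [0.4392, 0.1826, 0.0207]
tcp_rot: [[-0.52, 0.854, -0.003], [0.854, 0.52, -0.001], [0.001, -0.003, -1.0]]
force: [-0.0, 0.3, 0.6]
opening: 0.999
grasp_force: 0.0
time_s: 12.9
position: [0.4399, 0.1835, 0.023]
tcp_rot: [[-0.521, 0.853, 0.001], [0.853, 0.521, 0.0], [-0.0, 0.001, -1.0]]
force: [0.9, -0.2, 4.9]
opening: 0.539
grasp_force: 30.0
```

```bash
python3 -m handwheel '[{"xyz":[0,0,-25],"delta_rot":[0,0,0],"hand":1},{"xyz":[0,0,-70],"delta_rot":[0,0,0],"hand":1},{"xyz":[0,0,-115],"delta_rot":[0,0,0],"hand":1},{"xyz":[-10,-4,-160],"delta_rot":[0,0,0.02],"hand":1},{"xyz":[-45,-19,-190],"delta_rot":[0,0,0.06],"hand":1}]'; python3 -m handwheel '[{"xyz":[-50,-19,0],"delta_rot":[0,0,0.1],"hand":1},{"xyz":[-100,-38,0],"delta_rot":[0,0,0.2],"hand":1},{"xyz":[-150,-57,0],"delta_rot":[0,0,0.3],"hand":1},{"xyz":[-200,-76,0],"delta_rot":[0,0,0.4],"hand":1},{"xyz":[-250,-95,0],"delta_rot":[0,0,0.455],"hand":1}]'; python3 - <<'E'
from h import *
from scipy.spatial.transform import Rotation as Ro
s=bot.read_state(); print(s["time_s"],s["position"])
p=np.radians(91.8);c,n=np.cos(p),np.sin(p)
t=np.array([[c,n,0],[n,-c,0],[0,0,-1.]])
print(tool([.5035,-.2215,.13]).round(1), Ro.from_matrix(s["tcp_rot"].T@t).as_rotvec().round(3))
E
```

```text
time_s: 13.52
position: [0.4467, 0.1358, 0.2142]
tcp_rot: [[-0.471, 0.882, 0.002], [0.882, 0.471, 0.001], [-0.0, 0.002, -1.0]]
force: [0.7, 0.3, -4.1]
opening: 0.544
grasp_force: 30.0
time_s: 14.15
position: [0.4794, -0.1315, 0.2119]
tcp_rot: [[-0.031, 1.0, -0.001], [1.0, 0.031, 0.001], [0.001, -0.001, -1.0]]
force: [1.3, 0.2, -3.2]
opening: 0.544
grasp_force: 30.0
14.15 [ 0.4793661 -0.1314697  0.2118652]
[-90.8  21.5  81.7] [-0.001 -0.001 -0.001]
```

```bash
python3 -m handwheel '[{"xyz":[-45,10,10],"delta_rot":[0,0,0],"hand":1},{"xyz":[-90,21.5,40],"delta_rot":[0,0,0],"hand":1},{"xyz":[-90.8,21.5,81.7],"delta_rot":[0,0,0],"hand":1},{"xyz":[-90.8,21.5,81.7],"delta_rot":[0,0,0],"hand":1},{"xyz":[-90.8,21.5,81.7],"delta_rot":[0,0,0],"hand":1}]'; python3 - <<'E'
from h import *
s=bot.read_state(); m=vision.camera_model("wrist"); i=vision.capture("wrist"); np.save("pics/w7.npy",i); np.savez("pics/w7m.npz",**m)
p=s["position"]+[0,0,.011]; u,v=proj(m,p).astype(int); print(s["position"],u,v)
a,b=v-70,u-90; c=i[a:v+70,b:u+90]; print(a,b,c.shape)
cv2.imwrite("pics/w7.png",cv2.resize(c,None,fx=4.2,fy=4.2,interpolation=cv2.INTER_CUBIC)[...,::-1])
E
```

```text
time_s: 14.78
position: [0.5046, -0.2197, 0.1312]
tcp_rot: [[-0.034, 0.999, -0.0], [0.999, 0.034, 0.0], [0.0, -0.0, -1.0]]
force: [0.3, -0.4, -3.6]
opening: 0.541
grasp_force: 30.0
[ 0.50456291 -0.21972076  0.13122051] 277 288
218 187 (140, 180, 3)
```

View pics/w7.png

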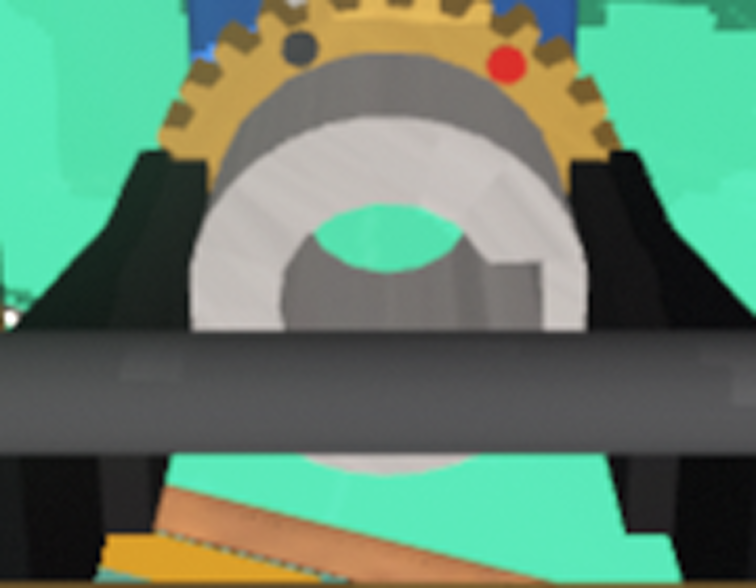

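In hand, the hub top runs from crop px row 115 (near edge) to row 475 (far edge) at column 388, with its sides at 190 and 588. The keyway's near wall is at (488–543, 263).

```bash
python3 - <<'E'
from h import *
m=dict(np.load("pics/w7m.npz")); p=np.array([.50456,-.21972,.1312]); R=np.array([[-.034,.999,0],[.999,.034,0],[0,0,-1.]])
for h in (.010,.011,.012):
    f=lambda u,v: 1e3*R.T@(toplane(m,187+u/4.2,218+v/4.2,p[2]+h)-p)
    n,b,bt,l,r=f(388,115),f(388,475),f(388,205),f(190,290),f(588,290); k1,k2=f(490,263),f(541,263)
    print(h,"near",n,"far",b,"diam",n[0]-b[0],"ctr",(n+b)/2,"from near",n[0]-24,"bore near -13",bt[0]-13,"lr",l[1],r[1],"kw",k1,k2)
E
```

```text
0.01 near [ 22.44639408   0.80403497 -10.        ] far [-25.50014814   0.85728051 -10.        ] diam 47.94654221847135 ctr [ -1.52687703   0.83065774 -10.        ] from near -1.5536059208435198 bore near -13 -1.7789216083699593 lr -22.695725123223006 24.58434191435357 kw [  3.74660883  12.86296829 -10.        ] [  3.75408919  18.88141045 -10.        ]
0.011 near [ 22.84065856   0.80342035 -11.        ] far [-24.77119309   0.85629421 -11.        ] diam 47.61185164323418 ctr [ -0.96526727   0.82985728 -11.        ] from near -1.1593414440353733 bore near -13 -1.3062988769131731 lr -22.532299796590173 24.417728992097405 kw [  4.27140705  12.77817635 -11.        ] [  4.2788352   18.75460681 -11.        ]
0.012 near [ 23.23492303   0.80280573 -12.        ] far [-24.04223804   0.85530791 -12.        ] diam 47.27716106799696 ctr [ -0.4036575    0.82905682 -12.        ] from near -0.7650769672272233 bore near -13 -0.8336761454563586 lr -22.368874469957394 24.25111606984135 kw [  4.79620528  12.69338441 -12.        ] [  4.80358121  18.62780317 -12.        ]
```

```bash
python3 -m handwheel '[{"xyz":[-0.4,-1.4,12],"delta_rot":[0,0,0.026],"hand":1},{"xyz":[-0.4,-1.4,24],"delta_rot":[0,0,0.026],"hand":1},{"xyz":[-0.4,-1.4,35],"delta_rot":[0,0,0.026],"hand":1},{"xyz":[-0.4,-1.4,38],"delta_rot":[0,0,0.026],"hand":1},{"xyz":[-0.4,-1.4,38],"delta_rot":[0,0,0.026],"hand":1}]'; python3 -m handwheel '[{"xyz":[0,0,0.6],"delta_rot":[0,0,0],"hand":1},{"xyz":[0,0,1.2],"delta_rot":[0,0,0],"hand":1},{"xyz":[0,0,1.8],"delta_rot":[0,0,0],"hand":1},{"xyz":[0,0,2.4],"delta_rot":[0,0,0],"hand":1},{"xyz":[0,0,3],"delta_rot":[0,0,0],"hand":1}]'
```

```text
time_s: 15.45
position: [0.5032, -0.2207, 0.0923]
tcp_rot: [[-0.007, 1.0, -0.001], [1.0, 0.007, 0.0], [0.0, -0.001, -1.0]]
force: [-0.7, -0.6, -3.3]
opening: 0.539
grasp_force: 30.0
time_s: 16.08
position: [0.5033, -0.2208, 0.0898]
tcp_rot: [[-0.007, 1.0, 0.0], [1.0, 0.007, -0.0], [-0.0, 0.0, -1.0]]
force: [-0.2, -0.6, -4.3]
opening: 0.539
grasp_force: 30.0
```

```bash
python3 -m handwheel '[{"xyz":[0,0,0.6],"delta_rot":[0,0,0],"hand":1},{"xyz":[0,0,1.2],"delta_rot":[0,0,0],"hand":1},{"xyz":[0,0,1.8],"delta_rot":[0,0,0],"hand":1},{"xyz":[0,0,2.4],"delta_rot":[0,0,0],"hand":1},{"xyz":[0,0,2.4],"delta_rot":[0,0,0],"hand":1}]'
```

```text
time_s: 16.7
position: [0.5033, -0.2207, 0.0873]
tcp_rot: [[-0.007, 1.0, -0.0], [1.0, 0.007, 0.0], [0.0, -0.0, -1.0]]
force: [0.2, -0.1, -3.3]
opening: 0.54
grasp_force: 30.0
```

```bash
python3 -m handwheel '[{"xyz":[0,0,0.6],"delta_rot":[0,0,0],"hand":1},{"xyz":[0,0,1.2],"delta_rot":[0,0,0],"hand":1},{"xyz":[0,0,1.8],"delta_rot":[0,0,0],"hand":1},{"xyz":[0,0,2.4],"delta_rot":[0,0,0],"hand":1},{"xyz":[0,0,2.4],"delta_rot":[0,0,0],"hand":1}]'
```

```text
time_s: 17.32
position: [0.5033, -0.2207, 0.0849]
tcp_rot: [[-0.007, 1.0, -0.0], [1.0, 0.007, 0.0], [0.0, -0.0, -1.0]]
force: [-0.8, 0.3, -3.1]
opening: 0.541
grasp_force: 30.0
```

```bash
python3 -m handwheel '[{"xyz":[0,0,0.5],"delta_rot":[0,0,0],"hand":1},{"xyz":[0,0,1],"delta_rot":[0,0,0],"hand":1},{"xyz":[0,0,1.5],"delta_rot":[0,0,0],"hand":1},{"xyz":[0,0,2],"delta_rot":[0,0,0],"hand":1},{"xyz":[0,0,2],"delta_rot":[0,0,0],"hand":1}]'
```

```text
time_s: 17.95
position: [0.5033, -0.2207, 0.0829]
tcp_rot: [[-0.007, 1.0, -0.0], [1.0, 0.007, 0.0], [0.0, -0.0, -1.0]]
force: [0.5, -0.4, -4.3]
opening: 0.542
grasp_force: 30.0
```

```bash
python3 -m handwheel '[{"xyz":[0,0,0.4],"delta_rot":[0,0,0],"hand":1},{"xyz":[0,0,0.8],"delta_rot":[0,0,0],"hand":1},{"xyz":[0,0,1.2],"delta_rot":[0,0,0],"hand":1},{"xyz":[0,0,1.5],"delta_rot":[0,0,0],"hand":1},{"xyz":[0,0,1.5],"delta_rot":[0,0,0],"hand":1}]'
```

```text
time_s: 18.58
position: [0.5033, -0.2207, 0.0814]
tcp_rot: [[-0.007, 1.0, -0.0], [1.0, 0.007, 0.0], [0.0, -0.0, -1.0]]
force: [-0.4, 0.1, -3.7]
opening: 0.542
grasp_force: 30.0
```

```bash
python3 -m handwheel '[{"xyz":[0,0,0.5],"delta_rot":[0,0,0],"hand":1},{"xyz":[0,0,1],"delta_rot":[0,0,0],"hand":1},{"xyz":[0,0,1.5],"delta_rot":[0,0,0],"hand":1},{"xyz":[0,0,2],"delta_rot":[0,0,0],"hand":1},{"xyz":[0,0,2],"delta_rot":[0,0,0],"hand":1}]'
```

```text
time_s: 19.2
position: [0.5033, -0.2207, 0.0794]
tcp_rot: [[-0.007, 1.0, -0.0], [1.0, 0.007, 0.0], [0.0, -0.0, -1.0]]
force: [0.1, -0.6, -3.4]
opening: 0.541
grasp_force: 30.0
```

```bash
python3 -m handwheel '[{"xyz":[0,0,0.5],"delta_rot":[0,0,0],"hand":1},{"xyz":[0,0,1],"delta_rot":[0,0,0],"hand":1},{"xyz":[0,0,1.5],"delta_rot":[0,0,0],"hand":1},{"xyz":[0,0,2],"delta_rot":[0,0,0],"hand":1},{"xyz":[0,0,2],"delta_rot":[0,0,0],"hand":1}]'
```

```text
time_s: 19.82
position: [0.5033, -0.2207, 0.0774]
tcp_rot: [[-0.007, 1.0, -0.0], [1.0, 0.007, 0.0], [0.0, -0.0, -1.0]]
force: [-0.8, 0.2, -3.1]
opening: 0.541
grasp_force: 30.0
```

The gear is already 5 mm below the key's top with no force, so the keyway has found the key. I'll slide it down.

```bash
python3 -m handwheel '[{"xyz":[0,0,1.5],"delta_rot":[0,0,0],"hand":1},{"xyz":[0,0,3],"delta_rot":[0,0,0],"hand":1},{"xyz":[0,0,4.5],"delta_rot":[0,0,0],"hand":1},{"xyz":[0,0,6],"delta_rot":[0,0,0],"hand":1},{"xyz":[0,0,7],"delta_rot":[0,0,0],"hand":1}]'
```

```text
time_s: 20.45
position: [0.5033, -0.2207, 0.0703]
tcp_rot: [[-0.007, 1.0, -0.0], [1.0, 0.007, 0.0], [0.0, -0.0, -1.0]]
force: [-0.6, 0.0, -3.1]
opening: 0.541
grasp_force: 30.0
```

```bash
python3 -m handwheel '[{"xyz":[0,0,1.5],"delta_rot":[0,0,0],"hand":1},{"xyz":[0,0,3],"delta_rot":[0,0,0],"hand":1},{"xyz":[0,0,4.5],"delta_rot":[0,0,0],"hand":1},{"xyz":[0,0,6],"delta_rot":[0,0,0],"hand":1},{"xyz":[0,0,7],"delta_rot":[0,0,0],"hand":1}]'
```

```text
time_s: 21.08
position: [0.5033, -0.2207, 0.0633]
tcp_rot: [[-0.007, 1.0, -0.0], [1.0, 0.007, 0.0], [0.0, -0.0, -1.0]]
force: [-1.1, -0.1, -3.5]
opening: 0.543
grasp_force: 30.0
```

```bash
python3 -m handwheel '[{"xyz":[0,0,0.6],"delta_rot":[0,0,0],"hand":1},{"xyz":[0,0,1.2],"delta_rot":[0,0,0],"hand":1},{"xyz":[0,0,1.8],"delta_rot":[0,0,0],"hand":1},{"xyz":[0,0,2.4],"delta_rot":[0,0,0],"hand":1},{"xyz":[0,0,2.8],"delta_rot":[0,0,0],"hand":1}]'
```

```text
time_s: 21.7
position: [0.5033, -0.2207, 0.0606]
tcp_rot: [[-0.007, 1.0, -0.0], [1.0, 0.007, 0.0], [0.0, -0.0, -1.0]]
force: [0.2, 0.1, -4.4]
opening: 0.543
grasp_force: 30.0
```

```bash
python3 -m handwheel '[{"xyz":[0,0,0.3],"delta_rot":[0,0,0],"hand":1},{"xyz":[0,0,0.6],"delta_rot":[0,0,0],"hand":1},{"xyz":[0,0,0.9],"delta_rot":[0,0,0],"hand":1},{"xyz":[0,0,1],"delta_rot":[0,0,0],"hand":1},{"xyz":[0,0,1],"delta_rot":[0,0,0],"hand":1}]'
```

```text
time_s: 22.32
position: [0.5033, -0.2207, 0.0596]
tcp_rot: [[-0.007, 1.0, -0.0], [1.0, 0.007, 0.0], [0.0, -0.0, -1.0]]
force: [0.0, -0.7, -3.4]
opening: 0.532
grasp_force: 30.0
```

```bash
python3 -m handwheel '[{"xyz":[0,0,0.2],"delta_rot":[0,0,0],"hand":1},{"xyz":[0,0,0.4],"delta_rot":[0,0,0],"hand":1},{"xyz":[0,0,0.6],"delta_rot":[0,0,0],"hand":1},{"xyz":[0,0,0.6],"delta_rot":[0,0,0],"hand":1},{"xyz":[0,0,0.6],"delta_rot":[0,0,0],"hand":1}]'
```

```text
time_s: 22.95
position: [0.5033, -0.2207, 0.0591]
tcp_rot: [[-0.007, 1.0, -0.0], [1.0, 0.007, 0.0], [0.0, -0.0, -1.0]]
force: [0.2, 0.3, -4.1]
opening: 0.539
grasp_force: 30.0
```

```bash
python3 -m handwheel '[{"xyz":[0,0,0.2],"delta_rot":[0,0,0],"hand":1},{"xyz":[0,0,0.4],"delta_rot":[0,0,0],"hand":1},{"xyz":[0,0,0.5],"delta_rot":[0,0,0],"hand":1},{"xyz":[0,0,0.5],"delta_rot":[0,0,0],"hand":1},{"xyz":[0,0,0.5],"delta_rot":[0,0,0],"hand":1}]'
```

```text
time_s: 23.58
position: [0.5033, -0.2207, 0.059]
tcp_rot: [[-0.007, 1.0, 0.0], [1.0, 0.007, -0.0], [-0.0, 0.0, -1.0]]
force: [-2.1, 1.5, 4.5]
opening: 0.538
grasp_force: 30.0
```

The gear has met the shoulder at the expected height (TCP 0.059, about 8 N). I'll let go, retreat and look.

```bash
python3 -m handwheel '[{"xyz":[0,0,0],"delta_rot":[0,0,0],"hand":0},{"xyz":[0,0,0],"delta_rot":[0,0,0],"hand":-0.5},{"xyz":[0,0,0],"delta_rot":[0,0,0],"hand":-1},{"xyz":[0,0,0],"delta_rot":[0,0,0],"hand":-1},{"xyz":[0,0,-10],"delta_rot":[0,0,0],"hand":-1}]'; python3 -m handwheel '[{"xyz":[0,0,-40],"delta_rot":[0,0,0],"hand":-1},{"xyz":[0,0,-80],"delta_rot":[0,0,0],"hand":-1},{"xyz":[-30,0,-110],"delta_rot":[0,0,0],"hand":-1},{"xyz":[-60,0,-110],"delta_rot":[0,0,0],"hand":-1},{"xyz":[-60,0,-110],"delta_rot":[0,0,0],"hand":-1}]'; python3 - <<'E'
from h import *
m=vision.camera_model("wrist"); i=vision.capture("wrist"); np.save("pics/w8.npy",i); np.savez("pics/w8m.npz",**m)
u,v=proj(m,[.5036,-.2214,.066]).astype(int); a,b=max(v-60,0),max(0,u-80); c=i[a:v+60,b:u+80]; print(a,b,c.shape)
cv2.imwrite("pics/w8.png",cv2.resize(c,None,fx=5,fy=5,interpolation=cv2.INTER_CUBIC)[...,::-1])
E
```

```text
time_s: 24.2
position: [0.5028, -0.2204, 0.0681]
tcp_rot: [[-0.007, 1.0, -0.002], [1.0, 0.007, 0.001], [0.001, -0.002, -1.0]]
force: [0.5, -0.1, -0.3]
opening: 0.908
grasp_force: 0.0
time_s: 24.82
position: [0.5043, -0.283, 0.1799]
tcp_rot: [[-0.005, 1.0, 0.003], [1.0, 0.005, -0.002], [-0.002, 0.003, -1.0]]
force: [0.7, 0.7, 0.1]
opening: 0.999
grasp_force: 0.0
84 197 (120, 160, 3)
```

View pics/w8.png

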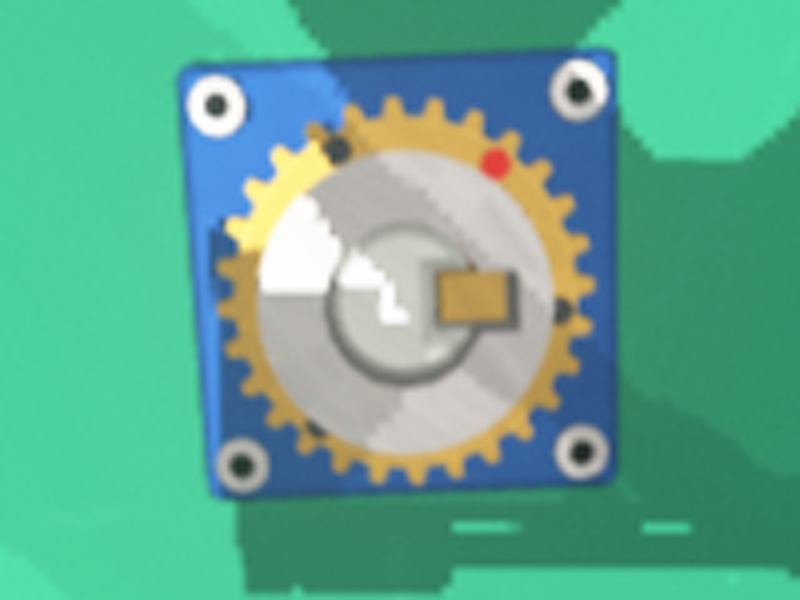

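The gear sits level and concentric, with the hub centred at crop px (406,302) and the shaft at (405,305). The key is in the keyway at (438–510, 270–325), and the gripper is clear of everything. Handing in.

```bash
python3 -c "
from rig import workorder; print(workorder.hand_in())"
```

```text
the job is handed in; nothing more can be done
None
```

The job is handed in at about 25 s of the 72 s, though the hand-in gave no verdict: the key dropped to the bottom of the slot, and the gear slid over it onto the shoulder with about 8 N and was let go; I kept the arm away from the bottle, tin and jar.

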